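# Pack jars and dropper bottles into two stacked stack-nest trays

### The job

Pack the samples for the cold store: stand the two loose squat jars in the tray that already holds a jar, then set the empty tray squarely on top of it, turned end for end (thumb notches at opposite ends) so that it sits level on the lugs and does not nest down onto the jars. The two tall dropper bottles are too high for the lower tray and go standing in the upper one. Keep jars and bottles upright throughout, and leave the petri dish, timer and marker where they are.

Things in the scene. Friction and masses are not known exactly. Their poses are not given: they have to be found in the camera images.
- tray_a: Lower tray, grey, holds a jar, stays on the worktop. Outside 248 (own x) x 65 (y) x 52 mm high; floor 3 mm thick, 46 mm wide inside. Origin: centre of underside, z up. Thumb notch in the +x end wall (it starts towards the robot); -x end plain. Inside, 9 mm deep ribs on both long walls at x = +104 and -62 mm, flat tops (lugs) 46 mm up; the middle bay, x = -51 to +93 mm, is free. 0.16 kg.
- tray_b: Upper tray: empty, same shape and frame as tray_a, 0.16 kg, starts the same way round within 35 degrees. Grip from above across its upright ribbed panels (mid long sides, 65 mm apart, 24 to 52 mm up). On tray_a the same way round it nests (origin 28 to 36 mm above tray_a's); turned 180 degrees its floor rests on the lugs, origin 46 mm above tray_a's, 2.5 mm play in the rim.
- jar_in_tray: Loose squat sample jar, amber glass with a white ribbed lid, 32 mm diameter, 32 mm high, about 45 g. Origin: centre of its underside, z up. It already stands in the end bay of tray_a, in its plain (un-notched) end, and belongs there.
- jar_1: Loose squat sample jar, amber glass with a white ribbed lid, 32 mm diameter, 32 mm high, about 45 g. Origin: centre of its underside, z up. It starts upright on the worktop, beside the trays.
- jar_2: Loose squat sample jar, amber glass with a white ribbed lid, 32 mm diameter, 32 mm high, about 45 g. Origin: centre of its underside, z up. Same as jar_1, elsewhere on the worktop beside the trays.
- bottle_1: Loose tall slim white dropper bottle with a white cap, 64 mm high: body 27 mm diameter up to 48 mm, cap 21 mm diameter above, about 30 g. Origin: centre of its underside, z up. Grip the body. It starts upright on the worktop, well away from the trays.
- bottle_2: Loose tall slim white dropper bottle with a white cap, 72 mm high: body 27 mm diameter up to 56 mm, cap 21 mm diameter above, about 30 g. Origin: centre of its underside, z up. Grip the body. It starts upright on the worktop, well away from the trays.
- petri_dish: Clear round petri dish, 59 mm diameter, 16 mm high, behind the trays. A bystander: leave it where it is. Origin: centre of its underside.
- timer: White laboratory timer lying flat, 72 x 68 x 19 mm, at the left. A bystander: leave it where it is. Origin: centre of its underside.
- marker: White marker pen with a red cap lying flat, about 130 mm long and 13 mm thick, behind the trays. A bystander: leave it where it is. Origin: centre of its underside.
Things that resemble listed ones, but are neither listed nor needed, are in the scene too. What is shaped like the jar_1 but purple or red is not meant.

How it is judged (in metres and radians):
On the way, in this order (a step that is already met when the one before it is completed fails the run):
1. all three jars stand in tray_a (x of jar_in_tray in the frame of tray_a between -0.112 and 0.112 m and y of jar_in_tray in the frame of tray_a between -0.014 and 0.014 m and z of jar_in_tray in the frame of tray_a between 0 and 0.009 m and angle between each of jar_in_tray, jar_1, jar_2's own z axis and vertical below 0.12 rad and x of jar_1 in the frame of tray_a between -0.112 and 0.112 m and y of jar_1 in the frame of tray_a between -0.014 and 0.014 m and z of jar_1 in the frame of tray_a between 0 and 0.009 m and x of jar_2 in the frame of tray_a between -0.112 and 0.112 m and y of jar_2 in the frame of tray_a between -0.014 and 0.014 m and z of jar_2 in the frame of tray_a between 0 and 0.009 m), for 0.2 s.
2. tray_b sits level on the lugs of tray_a, with the jars standing below it (all of step 1 and x of tray_b in the frame of tray_a between -0.007 and 0.007 m and y of tray_b in the frame of tray_a between -0.007 and 0.007 m and z of tray_b in the frame of tray_a between 0.043 and 0.0495 m and angle between the x axis of tray_b and the x axis of tray_a, either way round below 0.06 rad and angle between tray_b's own z axis and vertical below 0.04 rad), for 0.2 s.
At the end, for the whole second after the job is handed in: All three jars stand upright on tray_a's floor, tray_a on the worktop; tray_b sits on its lugs (43 to 49.5 mm up, centred within 7 mm, parallel within 0.06 rad, level within 0.04 rad); both bottles stand upright (0.12 rad) on tray_b's floor; all at rest (all of step 2 and x of bottle_1 in the frame of tray_b between -0.112 and 0.112 m and y of bottle_1 in the frame of tray_b between -0.014 and 0.014 m and z of bottle_1 in the frame of tray_b between 0 and 0.009 m and angle between each of bottle_1, bottle_2's own z axis and vertical below 0.12 rad and x of bottle_2 in the frame of tray_b between -0.112 and 0.112 m and y of bottle_2 in the frame of tray_b between -0.014 and 0.014 m and z of bottle_2 in the frame of tray_b between 0 and 0.009 m and height (world z) of tray_a below 0.006 m and angle between tray_a's own z axis and vertical below 0.03 rad and linear speed of each of tray_a, tray_b, jar_in_tray, jar_1, jar_2, bottle_1, bottle_2 below 0.02 m/s); the robot touches nothing.
It fails at once if a jar or dropper bottle is tipped over (more than about 45 degrees) (angle between any of jar_in_tray, jar_1, jar_2, bottle_1, bottle_2's own z axis and vertical above 0.8 rad).
It fails at once if a bystander (petri dish, timer or marker) is moved by more than 25 mm (distance of any of petri_dish, timer, marker from where it was at the start of the episode above 0.025 m).
It also fails if it takes over 138 s, if anything falls off the work surface, if the arm or the gripper's body presses on something with over 40 N, if the wrist force passes 120 N, or if a joint passes its speed limit or range.

### The arm

A 6-joint arm with a two-finger parallel gripper is mounted at the origin on a cart in front of the work surface, level with it; the furniture and walls round the work are solid. World frame = base frame: x ahead of the robot, y to its left, z up, the work surface at z = 0. Lengths are in mm, angles in rad, forces in N, time in s.
With the tool pointing down it reaches from about 275 to 750 mm from the base axis. Payload 10.2 kg.
Tool frame: the origin (TCP) lies on the centre line of the jaws, within the pads' length; the fingertips stand 19 mm ahead of it and the grasp point (between the pads) is the TCP; z points along the fingers, y is the line along which they close (so a half turn about z gives the same grasp; the last joint's range is limited). The gripper opens to 85 mm and grips with 20 to 120 N. Pads are 22 mm wide; open, the fingers measure 114 mm over their backs; the gripper's body (76 mm by 85 mm) begins 54 mm behind the grasp point. The pads swing forward as they close: fully open they stand 13 mm farther back than shut.
Start: joints at [1.101, 0.313, 1.498, -0, 1.331, -0.223], TCP at [128.271, 509.095, 250.294] pointing down, gripper open.
Joint ranges: [-2.94, 2.94], [-0.97, 2.17], [0.19, 2.56], [-1.23, 4.37], [0.02, 3.11], [-2.88, 2.88]. Speed limits (rad/s): [2.39, 2.39, 3.01, 3.14, 3.14, 3.14].

### API

Orientations are given as a unit quaternion [w, x, y, z].
In Python, from rig import sense, capture, finish_job, regions_of, mark_of gives the robot as it stands.
- The arm moves only by the tool jog_arm, never from a script. Its argument "series" is text: rows parted by semicolons, each of 7 numbers parted by spaces: the shift along the tool's x, y, z in units of 0.4 m (1.0 is 0.4 m), then the turn, a rotation vector about the tool's x, y, z in units of pi/2 rad (1.0 is pi/2 rad), then the opening, from -1 (shut) to 1 (fully open). A call has 1 to 20 rows; each row is the pose to reach, as a shift and turn from the pose commanded when the call began, along the tool's axes at that moment; what a row does not reach only later rows make up. A row lasts 1/8 s, in which the tool goes at most 62.5 mm and 10.7 degrees, less where a joint would pass 70% of its speed; a pose out of reach is approached as far as the arm can. A call with a number of a shift or a turn outside -1 to 1 is refused whole. A call with a gripper value outside its range is refused whole. The fingers move at their own pace and stop on an object; "grip_force" is the grip in N (left out, the last holds). Time passes only in rows, so rows that repeat a pose let the fingers close. It gives the time, the measured TCP pose, the force, the opening and the grip force at its end, in the units of the state.
- sense(): the state, without advancing time (a new reading comes with each control period).
- capture(name): name is "scene" or "top"; returns a dict with "img" (400x640x3 uint8, red, green, blue), "intrinsics" (3x3 intrinsics, pixels), "R" (3x3) and "t" (3): a world point X has camera coordinates R X + t. Camera axes: x right, y down, z forward; pixel columns grow to the right and rows downward; lengths in mm; the calibration is good to about 2 mm. A picture is of the moment at which its call begins. There is no depth.
- finish_job(): hands the job in; it is judged then, once.
Trained networks look in a picture, given as the dict that the camera call returned (one of the last four; its "shot" number tells which), for a name from the list of things; names that differ only in an ending like _2 or _b are one class to them, and where a whole thing is asked for, a point or a joint stands for the part that bears it (a point fixed in the world has none). Each returns a list of dicts, best first, with "confidence" (0 to 1); they miss things now and then, are a little off and sometimes report something else, mostly with a low value. They report only what shows in the picture. A call takes as long as a camera call. They do not tell look-alikes from the thing itself.
- regions_of(label, picture): "region" (400x640 bool, what is visible of it) and "point" ([row, column] in pixels, amid what is visible of it).
- mark_of(label, picture): "point" ([row, column] in pixels: a listed point, or the origin of a listed thing).
The state is a dict: "time_s": time; "joints": joint angles; "dq": joint speeds; "tau": joint torques, N m; "eef_pos": TCP position; "ee_rot": TCP orientation; "force": force on the tool from outside, world axes, zero at the start; "wrist_torque": the same for the moment, N m; "grip_width": opening from 0.0 (shut) to 1.0 (fully open); "grip_force": force on a finger pad.
Only numpy, scipy, OpenCV 4.12 (cv2) and the standard library are available. Lean on these libraries where they do the work, as an engineer would, in place of code of your own. Each camera call takes 0.05 s, during which the arm holds its last target. There are 200 camera calls.

## Working session

There is one attempt and no reset: what is moved stays moved. The work goes in short steps, Python scripts to look and compute and a tool call to move; the robot and the scene stay as the last step left them, time stands still between calls to the robot, and variables do not carry over. Pictures are saved under pics/ and viewed, at most 14 in all, crops included, and the job is handed in when it is done.

Besides the shell and the picture viewer there is one more tool, called after "Emit:" by a JSON object that holds its "api" and its "payload". jog_arm: Moves the arm, as the interface text tells. Shifts and turns lie within -1 to 1; 1 stands for 0.4 m of shift or pi/2 rad of turn. Its arguments: {"type":"object","properties":{"series":{"type":"string"},"grip_force":{"type":"number"}},"required":["series"]}

```bash
ls; mkdir -p pics; cat > h.py <<'E'
import numpy as np, cv2
from rig import *
def ray(P,rc,z):
    K=np.array(P["intrinsics"]);R=np.array(P["R"]);t=np.array(P["t"])
    d=R.T@np.linalg.inv(K)@np.array([rc[1],rc[0],1.]);c=-R.T@t
    return (c+d*(z-c[2])/d[2])
def proj(P,X):
    p=np.array(P["intrinsics"])@(np.array(P["R"])@np.array(X,float)+np.array(P["t"]));return p[:2]/p[2]
def save(P,n,crop=None,s=1):
    im=cv2.cvtColor(P["img"],cv2.COLOR_RGB2BGR)
    if crop: im=im[crop[0]:crop[1],crop[2]:crop[3]]
    cv2.imwrite("pics/"+n+".png",cv2.resize(im,None,fx=s,fy=s,interpolation=cv2.INTER_CUBIC))
E
python3 - <<'E'
from h import *
np.set_printoptions(precision=1,suppress=True)
s=sense();print(s["ee_rot"],s["eef_pos"],s["time_s"])
for n in("scene","top"):
    P=capture(n);save(P,n+"0");print(n,"cam",-np.array(P["R"]).T@P["t"])
    for l in ["tray_a","jar_1","bottle_1","petri_dish","timer","marker"]:
        for r in mark_of(l,P): print(l,np.round(r["confidence"],2),np.array(r["point"]),ray(P,r["point"],0)[:2])
E
```

```text
pics
[-0.   0.1  1.  -0. ] [128.2 508.9 249.7] 0.0
scene cam [ -65.4 -287.5  670.8]
tray_a 0.76 [225.6 371.2] [583.6 -53. ]
tray_a 0.64 [206.2 300.4] [551.2 145.6]
jar_1 0.67 [183.  259.5] [574.4 306.1]
jar_1 0.6 [168. 272.] [654.6 320.1]
jar_1 0.54 [301.7 429.3] [ 439.4 -255.8]
jar_1 0.47 [160.5 251.6] [653.6 400.5]
bottle_1 0.63 [254.7 433.5] [ 571.2 -222.4]
bottle_1 0.52 [212.1 233.2] [437.  287.3]
petri_dish 0.64 [185.4 386.9] [760.3 -21.1]
timer 0.98 [192.2 202.1] [454.8 420.1]
marker 0.49 [169.1 334.7] [751.4 150.1]
top cam [ 465.6   82.9 1357.3]
tray_a 0.91 [211.4 360.7] [575.5 -50.3]
tray_a 0.66 [219.6 299.1] [546.8 135.9]
jar_1 0.66 [212.8 244.3] [564.1 302.9]
jar_1 0.64 [184.9 243.6] [649.5 308.1]
jar_1 0.45 [253.6 430.8] [ 452.8 -261.7]
jar_1 0.42 [191. 216.] [629.  391.8]
bottle_1 0.65 [215.3 418.8] [ 567.3 -226.1]
bottle_1 0.62 [255.4 247.9] [436.  287.3]
bottle_1 0.33 [255.3 429.8] [ 447.7 -258.6]
bottle_1 0.19 [212.5 359.7] [572.1 -47.3]
petri_dish 0.82 [154.2 350.6] [751.2 -17.5]
marker 0.43 [151.8 291. ] [755.2 165.9]
marker 0.27 [256.2 247.5] [433.5 288.5]
```

View pics/scene0.png

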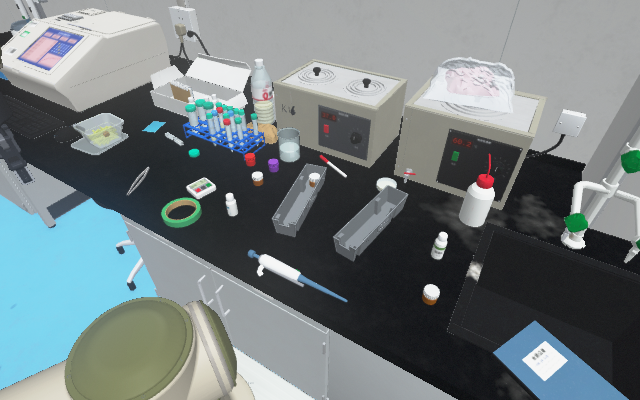

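View pics/top0.png

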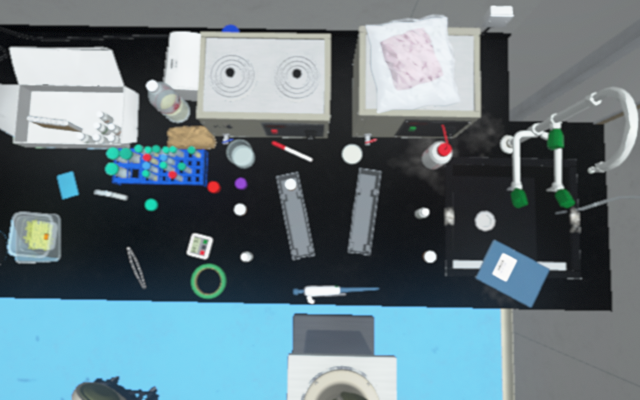

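The scene view has tray_a left (holding the jar at 314,180) and tray_b right (371,222). Amber jars are at (258,179) and (431,294), bottles at (232,204) and (440,246). The red and purple look-alikes sit near (250,160) and (273,166). Next I'll fit the silhouettes.

```bash
cat >> h.py <<'E'
from scipy.optimize import minimize
def rings(kind):
    a=np.linspace(0,2*np.pi,24,endpoint=False);c=np.c_[np.cos(a),np.sin(a),0*a]
    cyl=lambda d,z0,z1:np.r_[c*d/2+[0,0,z0],c*d/2+[0,0,z1]]
    box=lambda l,w,z:np.array([[i*l/2,j*w/2,z] for i in(-1,1) for j in(-1,1)],float)
    return {"tray":[np.r_[box(248,65,52),box(240,54,0)]],"jar":[cyl(32,0,32)],
     "b1":[cyl(27,0,48),cyl(21,48,64)],"b2":[cyl(27,0,56),cyl(21,56,72)]}[kind]
def sil(P,kind,x,y,yaw,z,S=4):
    m=np.zeros((400*S,640*S),np.uint8);cs,sn=np.cos(yaw),np.sin(yaw)
    for V in rings(kind):
        W=V@np.array([[cs,sn,0],[-sn,cs,0],[0,0,1]])+[x,y,z]
        p=np.array([proj(P,w) for w in W]);h=cv2.convexHull(((p+.5)*S).astype(np.float32)).round().astype(np.int32)
        cv2.fillConvexPoly(m,h,1)
    return m
def fit(pics,kind,x,y,yaw=0,z=0,lab=None,S=4,verbose=0):
    lab=lab or {"tray":"tray_a","jar":"jar_1","b1":"bottle_1","b2":"bottle_2"}[kind]
    use=[]
    for P in pics:
        g=sil(P,kind,x,y,yaw,z,1);best=(0,None)
        for r in regions_of(lab,P):
            R=r["region"];i=(R&(g>0)).sum()/max(1,(R|(g>0)).sum())
            if i>best[0]:best=(i,R)
        if best[0]>.15: use.append((P,cv2.resize(best[1].astype(np.uint8),None,fx=S,fy=S,interpolation=cv2.INTER_NEAREST)))
    if not use:return None
    def cost(v):
        c=0
        for P,R in use:
            m=sil(P,kind,v[0],v[1],v[2]/100 if kind=="tray" else 0,z,S);c+=1-(m&R).sum()/(m|R).sum()
        return c/len(use)
    n=3 if kind=="tray" else 2
    v0=np.array([x,y,yaw*100][:n],float);
    r=minimize(cost,v0,method="Nelder-Mead",options=dict(initial_simplex=np.r_[[v0],v0+8*np.eye(n)],maxiter=90,xatol=.1,fatol=1e-4))
    o=r.x.copy()
    if n==3:o[2]/=100
    return len(use),np.round(o,3),round(1-r.fun,3)
E
python3 - <<'E'
from h import *
T=capture("top");S=capture("scene")
save(T,"trays",(140,290,200,460),3)
for k,x,y,w in [("tray",548,138,.2),("tray",578,-52,-.1),("jar",562,303,0),("jar",446,-259,0),("b1",437,287,0),("b2",437,287,0),("b1",568,-224,0),("b2",568,-224,0)]:
    print(k,fit([T],k,x,y,w),fit([S],k,x,y,w),fit([T,S],k,x,y,w))
E
```

```text
tray (1, array([5.57073e+02, 1.45592e+02, 2.17000e-01]), np.float64(0.919)) (1, array([5.58841e+02, 1.46487e+02, 2.32000e-01]), np.float64(0.912)) (2, array([5.57806e+02, 1.45848e+02, 2.22000e-01]), np.float64(0.911))
tray (1, array([ 5.73396e+02, -5.64830e+01, -1.19000e-01]), np.float64(0.962)) (1, array([ 5.77574e+02, -5.48690e+01, -1.07000e-01]), np.float64(0.946)) (2, array([ 5.7425e+02, -5.6203e+01, -1.1500e-01]), np.float64(0.947))
jar (1, array([574.163, 311.409]), np.float64(0.897)) None (1, array([574.163, 311.409]), np.float64(0.897))
jar (1, array([ 446.113, -251.952]), np.float64(0.935)) (1, array([ 449.554, -250.969]), np.float64(0.783)) (2, array([ 446.185, -251.838]), np.float64(0.858))
b1 None (1, array([435.026, 286.712]), np.float64(0.905)) (1, array([435.026, 286.712]), np.float64(0.905))
b2 None (1, array([433.569, 285.339]), np.float64(0.834)) (1, array([433.569, 285.339]), np.float64(0.834))
b1 None (1, array([ 576.294, -227.741]), np.float64(0.902)) (1, array([ 576.294, -227.741]), np.float64(0.902))
b2 None (1, array([ 572.669, -228.115]), np.float64(0.918)) (1, array([ 572.669, -228.115]), np.float64(0.918))
```

View pics/trays.png

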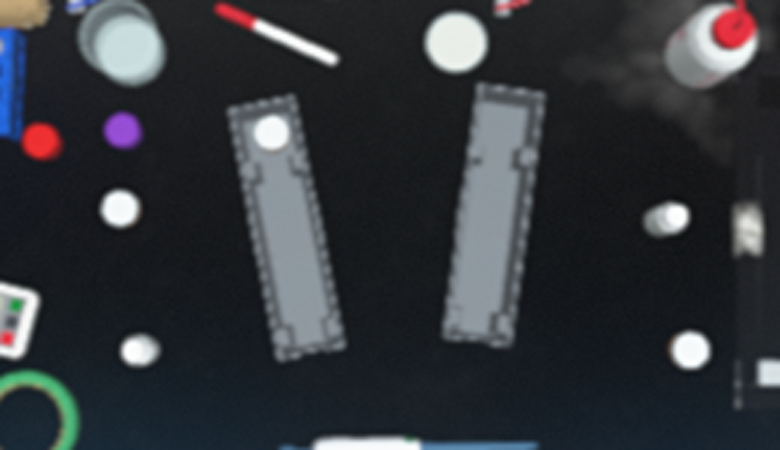

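The top view shows tray_a's rim corners at crop (228,107),(295,95),(345,347),(279,360) and tray_b's at (478,84),(545,94),(512,347),(443,338). Jar lids are at (120,208) and (690,350), bottles at (140,350) and (667,218). I'll cross-check the fits with colour thresholds.

```bash
cat >> h.py <<'E'
def fitmask(P,R,kind,x,y,yaw=0,z=0,S=4):
    R=cv2.resize(R.astype(np.uint8)*255,None,fx=S,fy=S,interpolation=cv2.INTER_LINEAR)>127
    R=R.astype(np.uint8);n=3 if kind=="tray" else 2
    def cost(v):
        m=sil(P,kind,v[0],v[1],v[2]/100 if n==3 else 0,z,S);return 1-(m&R).sum()/(m|R).sum()
    v0=np.array([x,y,yaw*100][:n],float)
    r=minimize(cost,v0,method="Nelder-Mead",options=dict(initial_simplex=np.r_[[v0],v0+8*np.eye(n)],maxiter=90,xatol=.1,fatol=1e-4))
    return np.round(r.x,1),round(1-r.fun,3)
def blob(P,x,y,z,thr=95,rad=14,near=None):
    u,v=proj(P,[x,y,z]);g=P["img"].min(2)>thr
    n,l,st,ce=cv2.connectedComponentsWithStats(g.astype(np.uint8))
    k=min((i for i in range(1,n) if st[i,4]>12),key=lambda i:np.hypot(*(ce[i]-[u,v])))
    return l==k,ce[k],st[k]
E
python3 - <<'E'
from h import *
T=capture("top");S=capture("scene")
for q in ([(228,107),(295,95),(345,347),(279,360)],[(478,84),(545,94),(512,347),(443,338)]):
    c=np.array([ray(T,(140+(v+.5)/3-.5,200+(u+.5)/3-.5),52)[:2] for u,v in q])
    f,n=(c[0]+c[1])/2,(c[2]+c[3])/2;d=f-n
    print("tray",c.mean(0).round(1),np.arctan2(d[1],d[0]).round(3),np.hypot(*d).round(1),np.hypot(*(c[0]-c[1])).round(1))
    # grey mask
    u,v=proj(T,[*c.mean(0),0]);h=T["img"].astype(int);g=(h.min(2)>55).astype(np.uint8)
    n_,l,st,ce=cv2.connectedComponentsWithStats(g);k=l[int(v),int(u)];m=(l==k)
    cnt=cv2.findContours(m.astype(np.uint8),0,2)[0];mm=np.zeros_like(g);cv2.drawContours(mm,[cv2.convexHull(np.vstack(cnt))],-1,1,-1)
    print(st[k],fitmask(T,mm,"tray",*c.mean(0),np.arctan2(d[1],d[0])))
for n,x,y in (("j1",566,305),("j2",446,-255)):
    for thr in(60,95,130):
        m,ce,st=blob(T,x,y,30,thr);print(n,ce.round(1),st,"lid",ray(T,ce[::-1],32)[:2].round(1))
for x,y in ((435,287),(572,-228)):
    for P in(T,S):
        m,ce,st=blob(P,x,y,35,80);print(st[4],[(k,*fitmask(P,m,k,x,y)) for k in("b1","b2")])
for x,y,k in ((565,303,"jar"),(446,-255,"jar")):
    P=S;u,v=proj(P,[x,y,16]);g=(P["img"].max(2)>75).astype(np.uint8);n_,l,st,ce=cv2.connectedComponentsWithStats(g)
    k2=min((i for i in range(1,n_) if st[i,4]>30),key=lambda i:np.hypot(*(ce[i]-[u,v])))
    print("S jar",st[k2],fitmask(P,l==k2,"jar",x,y))
E
```

```text
tray [556.9 145.7] 0.222 251.0 66.8
[ 275  171   41   90 2111] (array([560.1, 146.3,  23.6]), np.float64(0.87))
tray [572.2 -56.4] -0.124 249.7 66.3
[ 347  167   35   89 2109] (array([574.5, -54.3, -13.8]), np.float64(0.868))
j1 [239.5 209. ] [233 203  14  13 151] lid [572.9 312.2]
j1 [239.5 209. ] [233 203  14  13 133] lid [572.8 312.2]
j1 [239.5 209. ] [234 204  12  11 113] lid [572.7 312.3]
j2 [429.6 256.2] [423 250  14  14 156] lid [ 445.4 -249.8]
j2 [429.7 256.3] [423 250  14  13 135] lid [ 445.3 -250.3]
j2 [429.6 256.4] [424 251  12  12 119] lid [ 444.9 -250. ]
112 [('b1', array([433.3, 288.7]), np.float64(0.838)), ('b2', array([434. , 288.7]), np.float64(0.876))]
231 [('b1', array([434.3, 287.3]), np.float64(0.93)), ('b2', array([433.2, 285.6]), np.float64(0.846))]
131 [('b1', array([ 575.3, -230.2]), np.float64(0.812)), ('b2', array([ 573.9, -227.5]), np.float64(0.86))]
306 [('b1', array([ 575.4, -227.9]), np.float64(0.857)), ('b2', array([ 573.6, -228.4]), np.float64(0.886))]
S jar [251 171  12  15 146] (array([574.7, 313.4]), np.float64(0.902))
S jar [422 284  18  21 291] (array([ 447.6, -251.8]), np.float64(0.919))
```

```bash
cat > plan.py <<'E'
from h import *
from scipy.spatial.transform import Rotation as Ro
def plan(wps,keep=False):
    s=sense();q=s["ee_rot"];R=Ro.from_quat([q[1],q[2],q[3],q[0]]).as_matrix();p=np.array(s["eef_pos"])
    cur=np.arctan2(R[1,1],R[0,1])
    print("pos",p.round(1),"phi",round(cur,3),"tilt",(R[:,2]).round(3),"q",np.round(s["joints"],2),"t",s["time_s"],"grip",np.round(s["grip_width"],3),np.round(s["grip_force"],1),"F",np.round(s["force"],1))
    for x,y,z,phi in wps:
        d=R.T@(np.array([x,y,z])-p)/400
        # keep: phi given relative exact (no mod pi)
        e=phi-cur
        e=(e+np.pi)%(2*np.pi)-np.pi if keep else (e+np.pi/2)%np.pi-np.pi/2
        T=np.array([[np.cos(cur+e),np.sin(cur+e),0],[0,0,0],[0,0,-1.]])
        yv=np.array([np.cos(cur+e),np.sin(cur+e),0]);zv=np.array([0,0,-1.]);Rt=np.c_[np.cross(yv,zv),yv,zv]
        rv=Ro.from_matrix(R.T@Rt).as_rotvec()/(np.pi/2)
        dist=np.linalg.norm(d)*400
        print(*np.round(d,4),*np.round(rv,4),"| rows",round(dist/62.5,1),round(np.abs(rv).max()*90/10.7,1))
E
python3 -c "
from plan import *
plan([(573,312,200,.221),(573,312,60,.221),(573,312,24,.221)])"
```

```text
pos [128.3 509.1 250.3] phi 1.324 tilt [-0.  0. -1.] q [ 1.1   0.31  1.5   0.    1.33 -0.22] t 2.5 grip 1.0 0.0 F [-0.4  0.2 -0.4]
-1.1985 -0.2062 0.1258 -0.0 -0.0 0.7022 | rows 7.8 5.9
-1.1985 -0.2062 0.4758 -0.0 -0.0 0.7022 | rows 8.4 5.9
-1.1985 -0.2062 0.5658 -0.0 -0.0 0.7022 | rows 8.6 5.9
```

Emit:
{"api": "jog_arm", "payload": {"series": "-0.5 -0.1 0.06 0 0 0.35 0.2;-0.9 -0.2062 0.1258 0 0 0.7022 0.2;-0.9 -0.2062 0.1258 0 0 0.7022 0.2;-0.9 -0.2062 0.1258 0 0 0.7022 0.2;-0.9 -0.2062 0.1258 0 0 0.7022 0.2;-0.9 -0.2062 0.1258 0 0 0.7022 0.2;-0.9 -0.2062 0.1258 0 0 0.7022 0.2;-0.9 -0.2062 0.1258 0 0 0.7022 0.2"}}

```text
time_s: 3.5
eef_pos: [456.8, 341.4, 199.9]
ee_rot: [-0.0, 0.624, 0.781, -0.0]
force: [-0.8, 0.5, -0.3]
grip_width: 0.596
grip_force: 0.0
```

```bash
python3 -c "
from plan import *
plan([(573,312,120,.221),(573,312,50,.221),(573,312,24,.221)])"
```

```text
pos [456.8 341.4 199.9] phi 0.222 tilt [-0.001  0.    -1.   ] q [0.44 0.45 1.43 0.   1.26 0.21] t 3.5 grip 0.596 0.0 F [-0.8  0.5 -0.3]
-0.1356 0.2674 0.1997 -0.0003 -0.0001 0.0006 | rows 2.3 0.0
-0.1356 0.2675 0.3747 -0.0003 -0.0001 0.0006 | rows 3.1 0.0
-0.1356 0.2675 0.4397 -0.0003 -0.0001 0.0006 | rows 3.4 0.0
```

Emit:
{"api": "jog_arm", "payload": {"series": "-0.1356 0.2674 0.1997 0 0 0 0.2;-0.1356 0.2674 0.1997 0 0 0 0.2;-0.1356 0.2674 0.1997 0 0 0 0.2;-0.1356 0.2675 0.32 0 0 0 0.2;-0.1356 0.2675 0.38 0 0 0 0.2;-0.1356 0.2675 0.43 0 0 0 0.2;-0.1356 0.2675 0.4397 0 0 0 0.2;-0.1356 0.2675 0.4397 0 0 0 -0.5;-0.1356 0.2675 0.4397 0 0 0 -0.5;-0.1356 0.2675 0.4397 0 0 0 -0.5;-0.1356 0.2675 0.4397 0 0 0 -0.5", "grip_force": 30}}

```text
time_s: 4.88
eef_pos: [574.0, 312.0, 25.3]
ee_rot: [0.0, 0.625, 0.781, 0.001]
force: [0.3, 1.6, 6.3]
grip_width: 0.363
grip_force: 30.1
```

```bash
python3 -c "
from plan import *
plan([(573,312,130,.221),(503.5,133.7,130,.221),(503.5,133.7,60,.221),(503.5,133.7,28,.221)])"
```

```text
pos [574.  312.   25.3] phi 0.221 tilt [ 0.002  0.001 -1.   ] q [0.32 0.82 1.29 0.   1.03 0.1 ] t 4.875 grip 0.363 30.1 F [0.3 1.6 6.3]
0.0006 -0.002 -0.2617 0.0012 -0.0003 0.0 | rows 1.7 0.0
-0.3962 -0.2692 -0.2623 0.0012 -0.0003 0.0 | rows 3.5 0.0
-0.3963 -0.2696 -0.0873 0.0012 -0.0003 0.0 | rows 3.1 0.0
-0.3963 -0.2697 -0.0073 0.0012 -0.0003 0.0 | rows 3.1 0.0
```

Emit:
{"api": "jog_arm", "payload": {"series": "0 0 -0.1 0 0 0 -0.5;0 0 -0.2617 0 0 0 -0.5;0 0 -0.2617 0 0 0 -0.5;-0.15 -0.1 -0.2617 0 0 0 -0.5;-0.28 -0.19 -0.2617 0 0 0 -0.5;-0.3963 -0.2675 -0.2617 0 0 0 -0.5;-0.3963 -0.2675 -0.2617 0 0 0 -0.5;-0.3963 -0.2675 -0.2617 0 0 0 -0.5"}}

```text
time_s: 5.88
eef_pos: [504.0, 133.6, 128.6]
ee_rot: [-0.0, 0.625, 0.781, 0.0]
force: [-0.6, -0.7, -0.9]
grip_width: 0.365
grip_force: 30.1
```

```bash
python3 -c "
from plan import *
plan([(503.5,133.7,60,.221),(503.5,133.7,29,.221)])
from h import *
save(capture('scene'),'j1',(120,300,180,440),3)"
```

```text
pos [504.  133.6 128.6] phi 0.22 tilt [-0.  0. -1.] q [ 0.03  0.43  1.67  0.    1.04 -0.19] t 5.875 grip 0.365 30.1 F [-0.6 -0.7 -0.9]
0.0005 -0.0012 0.1715 0.0 -0.0001 -0.0005 | rows 1.1 0.0
0.0004 -0.0012 0.249 0.0 -0.0001 -0.0005 | rows 1.6 0.0
```

View pics/j1.png

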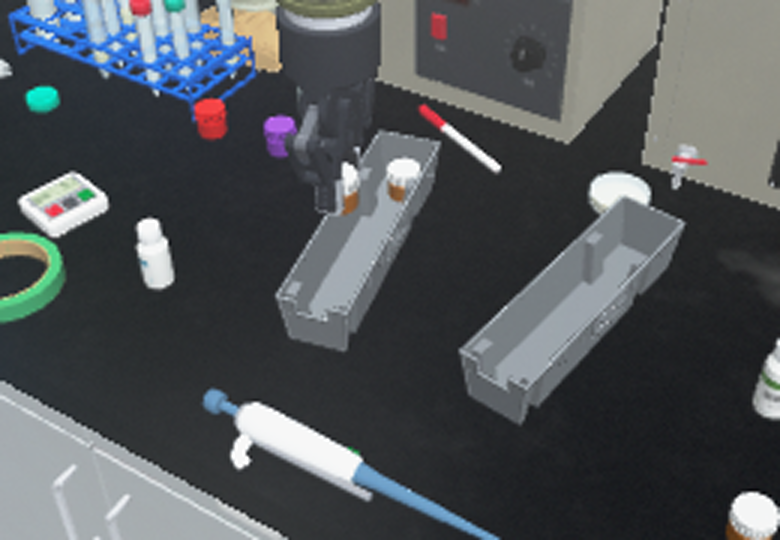

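The jar is gripped upright at about crop (348,190), above tray_a. Lowering it.

Emit:
{"api": "jog_arm", "payload": {"series": "0 0 0.12 0 0 0 -0.5;0 0 0.1715 0 0 0 -0.5;0 0 0.22 0 0 0 -0.5;0 0 0.24 0 0 0 -0.5;0 0 0.2495 0 0 0 -0.5;0 0 0.2495 0 0 0 -0.5;0 0 0.2495 0 0 0 0;0 0 0.2495 0 0 0 0;0 0 0.23 0 0 0 0;0 0 0.15 0 0 0 0;0 0 0 0 0 0 0.2;0 0 -0.1 0 0 0 0.2"}}

```text
time_s: 7.42
eef_pos: [504.2, 133.6, 172.0]
ee_rot: [0.001, 0.625, 0.781, 0.001]
force: [0.6, 0.0, -0.9]
grip_width: 0.599
grip_force: 0.0
```

```bash
python3 -c "
from plan import *
plan([(446,-220,165,.221),(446,-251,165,.221),(446,-251,60,.221),(446,-251,25.5,.221)])
from h import *
T=capture('top');print(ray(T,blob(T,503.5,133.7,35,110)[1][::-1],35))"
```

```text
pos [504.2 133.6 172. ] phi 0.221 tilt [ 0.003  0.    -1.   ] q [ 0.03  0.38  1.62 -0.    1.14 -0.19] t 7.425 grip 0.599 0.0 F [ 0.6  0.  -0.9]
-0.8305 -0.3357 0.0169 0.0018 0.0004 -0.0001 | rows 5.7 0.0
-0.9062 -0.3527 0.0169 0.0018 0.0004 -0.0001 | rows 6.2 0.0
-0.906 -0.3535 0.2794 0.0018 0.0004 -0.0001 | rows 6.5 0.0
-0.906 -0.3537 0.3656 0.0018 0.0004 -0.0001 | rows 6.6 0.0
[433.53693884 287.61352979  35.        ]
```

Emit:
{"api": "jog_arm", "payload": {"series": "-0.12 -0.05 0.016 0 0 0 0.2;-0.906 -0.353 0.017 0 0 0 0.2;-0.906 -0.353 0.017 0 0 0 0.2;-0.906 -0.353 0.017 0 0 0 0.2;-0.906 -0.353 0.017 0 0 0 0.2;-0.906 -0.353 0.017 0 0 0 0.2;-0.906 -0.353 0.017 0 0 0 0.2;-0.906 -0.353 0.017 0 0 0 0.2;-0.906 -0.353 0.017 0 0 0 0.2"}}

```text
time_s: 8.6
eef_pos: [445.6, -250.0, 162.1]
ee_rot: [-0.0, 0.625, 0.781, 0.0]
force: [-0.8, 1.8, -0.7]
grip_width: 0.602
grip_force: 0.0
```

```bash
python3 -c "
from plan import *
plan([(446,-251,60,.221),(446,-251,25.5,.221)])
from h import *
T=capture('top');print(ray(T,blob(T,503.5,133.7,35,110)[1][::-1],35))"
```

```text
pos [ 445.6 -250.   162.1] phi 0.222 tilt [-0.  0. -1.] q [-0.74  0.37  1.66  0.    1.11 -0.96] t 8.6 grip 0.602 0.0 F [-0.8  1.8 -0.7]
-0.0027 0.0005 0.2552 -0.0 -0.0002 0.0004 | rows 1.6 0.0
-0.0027 0.0005 0.3414 -0.0 -0.0002 0.0004 | rows 2.2 0.0
[552.50555478 144.9542105   35.        ]
```

Emit:
{"api": "jog_arm", "payload": {"series": "-0.0027 0 0.15 0 0 0 0.2;-0.0027 0 0.25 0 0 0 0.2;-0.0027 0 0.31 0 0 0 0.2;-0.0027 0 0.338 0 0 0 0.2;-0.0027 0 0.338 0 0 0 0.2;-0.0027 0 0.338 0 0 0 -0.5;-0.0027 0 0.338 0 0 0 -0.5;-0.0027 0 0.338 0 0 0 -0.5;-0.0027 0 0.338 0 0 0 -0.5;-0.0027 0 0.22 0 0 0 -0.5;-0.0027 0 0.08 0 0 0 -0.5;-0.0027 0 0 0 0 0 -0.5;-0.0027 0 0 0 0 0 -0.5"}}

```text
time_s: 10.28
eef_pos: [446.5, -252.7, 164.5]
ee_rot: [0.003, 0.625, 0.781, -0.0]
force: [0.4, 0.4, -0.9]
grip_width: 0.364
grip_force: 30.0
```

```bash
python3 -c "
from plan import *
plan([(568.9,148.4,150,.221)])
T=capture('top');
save(T,'j2',(140,290,200,460),3)"
```

```text
pos [ 446.5 -252.7  164.5] phi 0.221 tilt [ 0.004 -0.004 -1.   ] q [-0.74  0.37  1.66  0.    1.11 -0.96] t 10.275 grip 0.364 30.0 F [ 0.4  0.4 -0.9]
0.9113 0.5182 0.0338 0.002 0.0029 0.0 | rows 6.7 0.0
```

View pics/j2.png

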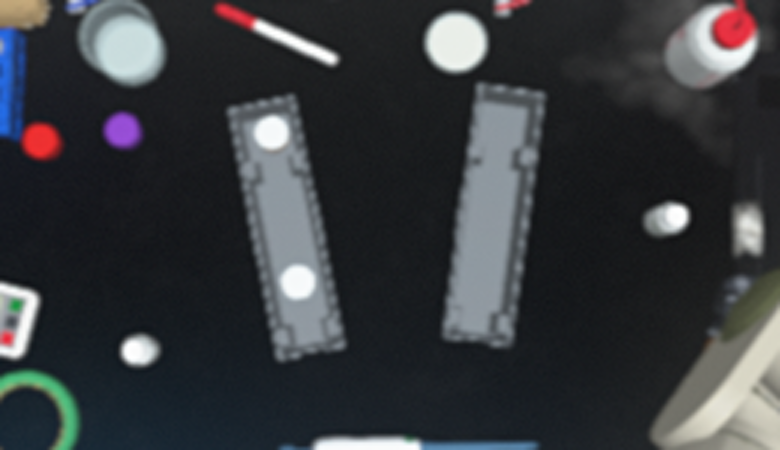

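Jar_1 stands in tray_a at crop (298,282), with the tray unmoved. Next, jar_2.

Emit:
{"api": "jog_arm", "payload": {"series": "0.12 0.07 0.01 0 0 0 -0.5;0.25 0.14 0.02 0 0 0 -0.5;0.38 0.215 0.034 0 0 0 -0.5;0.5 0.285 0.034 0 0 0 -0.5;0.62 0.355 0.034 0 0 0 -0.5;0.74 0.42 0.034 0 0 0 -0.5;0.85 0.485 0.034 0 0 0 -0.5;0.911 0.516 0.034 0 0 0 -0.5;0.911 0.516 0.034 0 0 0 -0.5;0.911 0.516 0.034 0 0 0 -0.5;0.911 0.516 0.034 0 0 0 -0.5;0.911 0.516 0.034 0 0 0 -0.5"}}

```text
time_s: 11.82
eef_pos: [567.2, 148.0, 148.4]
ee_rot: [-0.0, 0.625, 0.78, -0.0]
force: [0.0, 1.5, 0.5]
grip_width: 0.365
grip_force: 30.0
```

```bash
python3 -c "
from plan import *
plan([(568.9,148.4,60,.221),(568.9,148.4,29.5,.221)])"
```

```text
pos [567.2 148.  148.4] phi 0.22 tilt [-0. -0. -1.] q [ 0.06  0.54  1.44 -0.    1.16 -0.16] t 11.825 grip 0.365 30.0 F [0.  1.5 0.5]
0.0001 0.0043 0.2209 -0.0001 0.0 -0.0007 | rows 1.4 0.0
0.0001 0.0043 0.2972 -0.0001 0.0 -0.0007 | rows 1.9 0.0
```

Emit:
{"api": "jog_arm", "payload": {"series": "0 0.002 0.12 0 0 0 -0.5;0 0.004 0.21 0 0 0 -0.5;0 0.004 0.26 0 0 0 -0.5;0 0.004 0.285 0 0 0 -0.5;0 0.004 0.297 0 0 0 -0.5;0 0.004 0.298 0 0 0 -0.5;0 0.004 0.298 0 0 0 0;0 0.004 0.298 0 0 0 0;0 0.004 0.28 0 0 0 0;0 0.004 0.2 0 0 0 0;0 0.004 0.08 0 0 0 0.5;0 0.004 -0.05 0 0 0 1;-0.3 -0.1 -0.05 0 0 0 1;-0.5 -0.1 -0.05 0 0 0 1;-0.5 -0.1 -0.05 0 0 0 1;-0.5 -0.1 -0.05 0 0 0 1;-0.5 -0.1 -0.05 0 0 0 1"}}

```text
time_s: 13.95
eef_pos: [572.1, -55.5, 168.6]
ee_rot: [0.0, 0.625, 0.78, 0.0]
force: [0.2, 1.1, -0.6]
grip_width: 0.997
grip_force: 0.0
```

```bash
python3 -c "
from plan import *
plan([(573.3,-56.2,160,-.12+1.5708),(573.3,-56.2,46,-.12+1.5708)])
T=capture('top');S=capture('scene')
a=T['img'][140:290,220:420];b=S['img'][140:290,230:430]
im=cv2.cvtColor(np.vstack([a,b]),4);cv2.imwrite('pics/j3.png',cv2.resize(im,None,fx=2,fy=2,interpolation=2))"
```

```text
pos [572.1 -55.5 168.6] phi 0.22 tilt [ 0.  0. -1.] q [-0.3   0.49  1.46  0.    1.19 -0.52] t 13.95 grip 0.997 0.0 F [ 0.2  1.1 -0.6]
-0.0025 0.0025 0.0215 0.0002 0.0 -0.7839 | rows 0.1 6.6
-0.0025 0.0025 0.3065 0.0002 0.0 -0.7839 | rows 2.0 6.6
```

View pics/j3.png

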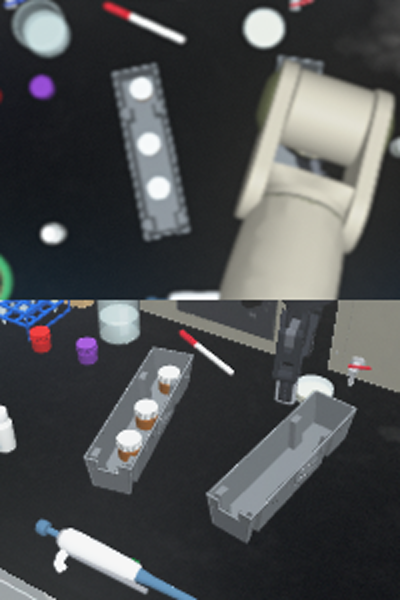

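All three jars stand upright in tray_a. Moving down onto tray_b.

Emit:
{"api": "jog_arm", "payload": {"series": "-0.0025 0.0025 0 0 0 -0.3 1;-0.0025 0.0025 0 0 0 -0.7839 1;-0.0025 0.0025 0 0 0 -0.7839 1;-0.0025 0.0025 0 0 0 -0.7839 1;-0.0025 0.0025 0 0 0 -0.7839 1;-0.0025 0.0025 0 0 0 -0.7839 1;-0.0025 0.0025 0 0 0 -0.7839 1;-0.0025 0.0025 0 0 0 -0.7839 1;-0.0025 0.0025 0.13 0 0 -0.7839 1;-0.0025 0.0025 0.13 0 0 -0.7839 1;-0.0025 0.0025 0.13 0 0 -0.7839 1"}}

```text
time_s: 15.42
eef_pos: [574.0, -55.6, 118.0]
ee_rot: [0.001, 0.059, 0.998, -0.0]
force: [0.4, 0.3, 0.1]
grip_width: 1.001
grip_force: 0.0
```

```bash
python3 -c "
from plan import *
plan([(573.3,-56.2,60,-.12+1.5708),(573.3,-56.2,38,-.12+1.5708)])"
```

```text
pos [574.  -55.6 118. ] phi 1.452 tilt [ 0.002 -0.    -1.   ] q [-0.3   0.55  1.5   0.    1.08 -1.75] t 15.425 grip 1.001 0.0 F [0.4 0.3 0.1]
0.0017 -0.0016 0.145 -0.0002 0.0011 0.0007 | rows 0.9 0.0
0.0018 -0.0016 0.2 -0.0002 0.0011 0.0007 | rows 1.3 0.0
```

Emit:
{"api": "jog_arm", "payload": {"series": "0.0017 -0.0016 0.07 0 0 0 1;0.0017 -0.0016 0.12 0 0 0 1;0.0017 -0.0016 0.16 0 0 0 1;0.0017 -0.0016 0.19 0 0 0 1;0.0017 -0.0016 0.2 0 0 0 1;0.0017 -0.0016 0.2 0 0 0 1;0.0017 -0.0016 0.2 0 0 0 0.2;0.0017 -0.0016 0.2 0 0 0 0.2;0.0017 -0.0016 0.2 0 0 0 0.2;0.0017 -0.0016 0.2 0 0 0 0.2", "grip_force": 50}}

```text
time_s: 16.68
eef_pos: [573.0, -56.6, 37.2]
ee_rot: [0.001, 0.059, 0.998, -0.0]
force: [-1.0, 0.3, 6.4]
grip_width: 0.756
grip_force: 56.6
```

```bash
python3 -c "
from plan import *
plan([(573.3,-56.2,200,-.12+1.5708)])
T=capture('top');print(fit([T],'tray',573,-56,-.12));S=capture('scene');print(fit([S],'tray',573,-56,-.12))"
```

```text
pos [573.  -56.6  37.2] phi 1.452 tilt [ 0.001 -0.    -1.   ] q [-0.3   0.67  1.56  0.    0.92 -1.75] t 16.675 grip 0.756 56.6 F [-1.   0.3  6.4]
-0.0013 0.0009 -0.4071 -0.0001 0.0009 0.001 | rows 2.6 0.0
(1, array([ 5.8180e+02, -6.2553e+01, -8.0000e-02]), np.float64(0.174))
(1, array([ 5.75431e+02, -5.54040e+01, -1.04000e-01]), np.float64(0.698))
```

Emit:
{"api": "jog_arm", "payload": {"series": "0 0 -0.08 0 0 0 0.2;0 0 -0.2 0 0 0 0.2;0 0 -0.32 0 0 0 0.2;0 0 -0.41 0 0 0 0.2;0 0 -0.41 0 0 0.1 0.2;0 0 -0.41 0 0 0.2 0.2;0 0 -0.41 0 0 0.3 0.2;0 0 -0.41 0 0 0.4 0.2;0 0 -0.41 0 0 0.5 0.2;0 0 -0.41 0 0 0.6 0.2;0 0 -0.41 0 0 0.7 0.2;0 0 -0.41 0 0 0.8 0.2;0 0 -0.41 0 0 0.9 0.2;0 0 -0.41 0 0 0.9 0.2;0 0 -0.41 0 0 0.9 0.2"}}

```text
time_s: 18.75
eef_pos: [572.4, -56.4, 200.2]
ee_rot: [-0.0, 0.692, 0.722, -0.0]
force: [-0.2, 0.0, -1.1]
grip_width: 0.756
grip_force: 56.1
```

```bash
python3 -c "
from plan import *
plan([(556.7,145.5,200,.221-1.5708)],keep=True)"
```

```text
pos [572.4 -56.4 200.2] phi 0.042 tilt [-0.  0. -1.] q [-0.3   0.46  1.41 -0.    1.26 -0.34] t 18.75 grip 0.756 56.1 F [-0.2  0.  -1.1]
0.506 -0.0183 0.0006 -0.0002 0.0001 0.8858 | rows 3.2 7.5
```

Emit:
{"api": "jog_arm", "payload": {"series": "0.05 0 0 0 0 0.09 0.2;0.1 0 0 0 0 0.18 0.2;0.15 -0.005 0 0 0 0.27 0.2;0.2 -0.01 0 0 0 0.36 0.2;0.25 -0.01 0 0 0 0.45 0.2;0.3 -0.01 0 0 0 0.54 0.2;0.35 -0.015 0 0 0 0.63 0.2;0.4 -0.018 0 0 0 0.72 0.2;0.45 -0.018 0 0 0 0.81 0.2;0.506 -0.0183 0 0 0 0.8858 0.2;0.506 -0.0183 0 0 0 0.8858 0.2;0.506 -0.0183 0 0 0 0.8858 0.2;0.506 -0.0183 0 0 0 0.8858 0.2;0.506 -0.0183 0 0 0 0.8858 0.2"}}

```text
time_s: 20.5
eef_pos: [557.5, 145.0, 200.4]
ee_rot: [0.0, 0.994, 0.109, 0.0]
force: [-0.3, 1.0, -2.2]
grip_width: 0.751
grip_force: 56.1
```

```bash
python3 -c "
from plan import *
plan([(556.7,145.5,110,.221-1.5708)],keep=True)
T=capture('top');S=capture('scene')
save(S,'held',(60,260,200,460),3)
print(fit([S],'tray',557,145.5,.221,162))"
```

```text
pos [557.5 145.  200.4] phi -1.353 tilt [ 0. -0. -1.] q [ 0.05  0.47  1.41 -0.    1.26  1.4 ] t 20.5 grip 0.751 56.1 F [-0.3  1.  -2.2]
-0.0017 -0.0017 0.226 0.0 -0.0 -0.0019 | rows 1.4 0.0
(1, array([5.57282e+02, 1.52349e+02, 2.91000e-01]), np.float64(0.721))
```

View pics/held.png

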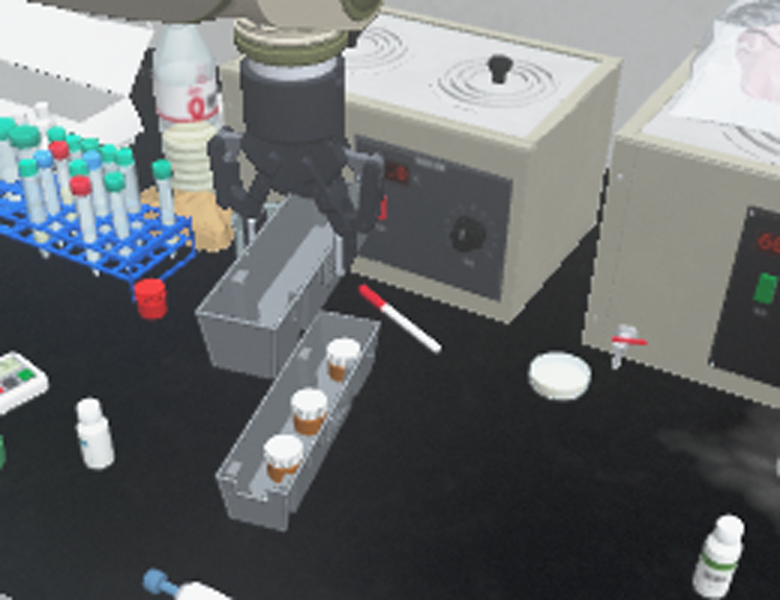

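The held tray_b is level with its plain end toward the robot: rim corners at crop (197,313) and (275,332), with tray_a's below at (219,477) and (287,499). I'll check the lengthwise offset against projections.

```bash
python3 -c "
from h import *
S=capture('scene')
def cor(x,y,w,z):
    c,s=np.cos(w),np.sin(w)
    for a,b in((-124,32.5),(-124,-32.5),(124,32.5),(124,-32.5)):
        u=proj(S,[x+c*a-s*b,y+s*a+c*b,z]); print(((u+.5-[200,60])*3).round(0),end=' ')
    print()
cor(557.5,145,.218,214.6);cor(557.2,145.8,.221,52)
im=cv2.cvtColor(S['img'],4)
a=cv2.resize(im[155:190,255:305],None,fx=8,fy=8,interpolation=2)
b=cv2.resize(im[205:240,265:315],None,fx=8,fy=8,interpolation=2)
c=cv2.resize(im[120:155,285:335],None,fx=8,fy=8,interpolation=2)
d=cv2.resize(im[160:195,295:345],None,fx=8,fy=8,interpolation=2)
cv2.imwrite('pics/cor.png',np.vstack([np.hstack([a,c]),np.hstack([b,d])]))"
```

```text
[195. 312.] [279. 329.] [315. 158.] [386. 170.] 
[213. 476.] [287. 494.] [318. 310.] [381. 322.]
```

View pics/cor.png

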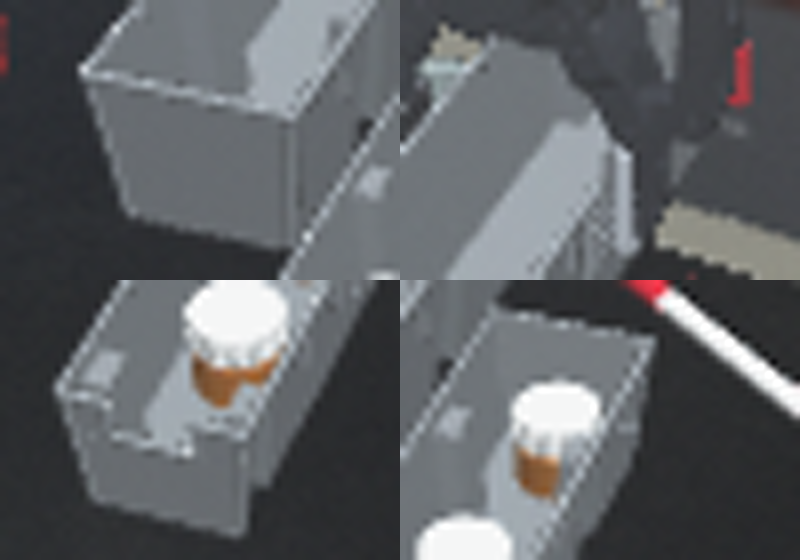

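Emit:
{"api": "jog_arm", "payload": {"series": "0 0 0.07 0 0 -0.002 0.2;0 0 0.14 0 0 -0.002 0.2;0 0 0.2 0 0 -0.002 0.2;0 0 0.24 0 0 -0.002 0.2;0 0 0.26 0 0 -0.002 0.2;0 0 0.266 0 0 -0.002 0.2;0 0 0.266 0 0 -0.002 0.2;0 0 0.266 0 0 -0.002 0.2"}}

```text
time_s: 21.7
eef_pos: [557.7, 145.5, 94.6]
ee_rot: [0.0, 0.994, 0.11, 0.001]
force: [0.1, -0.4, -2.0]
grip_width: 0.75
grip_force: 56.2
```

```bash
python3 -c "
from plan import *
plan([(557,145.3,86,.221-1.5708),(557,145.3,83.5,.221-1.5708)],keep=True)
im=cv2.cvtColor(capture('scene')['img'],4)
cv2.imwrite('pics/pre.png',cv2.resize(im[145:245,255:345],None,fx=6,fy=6,interpolation=2))"
```

```text
pos [557.7 145.5  94.6] phi -1.35 tilt [ 0.001  0.    -1.   ] q [ 0.05  0.58  1.52 -0.    1.03  1.4 ] t 21.7 grip 0.75 56.2 F [ 0.1 -0.4 -2. ]
-0.0018 0.0002 0.0215 0.0001 -0.0007 0.0001 | rows 0.1 0.0
-0.0018 0.0002 0.0277 0.0001 -0.0007 0.0001 | rows 0.2 0.0
```

View pics/pre.png

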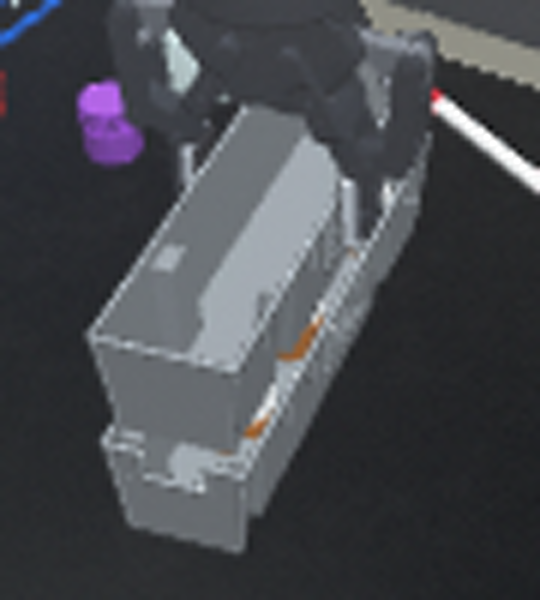

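```bash
python3 -c "
from h import *
S=capture('scene')
for z in (52,109,57):
  for b in (32.5,-32.5):
    c,s=np.cos(.221),np.sin(.221);print(z,((proj(S,[557-c*124-s*b,145.3-s*124+c*b,z])+.5-[255,145])*6).round(0),end=' ')
for d in((1,0),(0,1)):print(d,6*(proj(S,[437+d[0],118+d[1],109])-proj(S,[437,118,109])))"
```

```text
52 [ 97. 442.] 52 [246. 478.] 109 [ 85. 336.] 109 [240. 372.] 57 [ 96. 433.] 57 [245. 469.] (1, 0) [ 1.50923369 -1.45381574]
(0, 1) [-2.10292639 -0.88513017]
```

The trays look aligned within about 1 mm: tray_b's near corners are at (92,335) and (238,372), tray_a's at (105,437) and (243,475). Lowering slowly.

Emit:
{"api": "jog_arm", "payload": {"series": "0 0 0.008 0 0 0 0.2;0 0 0.014 0 0 0 0.2;0 0 0.019 0 0 0 0.2;0 0 0.023 0 0 0 0.2;0 0 0.026 0 0 0 0.2;0 0 0.026 0 0 0 0.2;0 0 0.026 0 0 0 0.2"}}

```text
time_s: 22.68
eef_pos: [557.4, 145.5, 83.6]
ee_rot: [0.0, 0.994, 0.11, 0.0]
force: [0.3, 0.1, -1.8]
grip_width: 0.752
grip_force: 56.1
```

Emit:
{"api": "jog_arm", "payload": {"series": "0 0 0.001 0 0 0 0.2;0 0 0.002 0 0 0 0.2;0 0 0.003 0 0 0 0.2;0 0 0.003 0 0 0 0.2;0 0 0.003 0 0 0 0.2"}}

```text
time_s: 23.3
eef_pos: [557.5, 145.5, 83.2]
ee_rot: [0.0, 0.994, 0.11, 0.0]
force: [-2.5, -0.6, 6.8]
grip_width: 0.752
grip_force: 57.3
```

Contact comes at 46.0 mm above the grasp height, so it is seated on the lugs. Releasing.

Emit:
{"api": "jog_arm", "payload": {"series": "0 0 0.001 0 0 0 0.6;0 0 0.001 0 0 0 0.8;0 0 0.001 0 0 0 1;0 0 0.001 0 0 0 1;0 0 0 0 0 0 1;0 0 -0.05 0 0 0 1;0 0 -0.15 0 0 0 1;0 0 -0.27 0 0 0 1;0 0 -0.27 0 0 0 1;-0.2 0.2 -0.27 0 0 0 1;-0.35 0.3 -0.27 0 0 0 1;-0.35 0.3 -0.27 0 0 0 1;-0.35 0.3 -0.27 0 0 0 1;-0.35 0.3 -0.27 0 0 0 1"}}

```text
time_s: 25.05
eef_pos: [447.4, -2.1, 190.2]
ee_rot: [-0.0, 0.994, 0.11, 0.0]
force: [0.1, -0.8, 0.6]
grip_width: 1.002
grip_force: 0.0
```

```bash
python3 -c "
from plan import *
plan([(574,-228,170,.221),(574,-228,32,.221)])
S=capture('scene');T=capture('top')
for P in (S,T): print(fit([P],'tray',557,145.5,.221,46))
im=cv2.cvtColor(S['img'],4)[145:245,235:355];b=cv2.cvtColor(T['img'],4)[160:260,230:350]
cv2.imwrite('pics/seat.png',cv2.resize(np.hstack([im,b]),None,fx=3.3,fy=3.3,interpolation=2))"
```

```text
pos [447.4  -2.1 190.2] phi -1.35 tilt [-0.  0. -1.] q [-0.27  0.2   1.81  0.    1.13  1.08] t 25.05 grip 1.002 0.0 F [ 0.1 -0.8  0.6]
0.1853 0.6203 0.0503 -0.0001 0.0001 0.9998 | rows 4.2 8.4
0.1853 0.6204 0.3953 -0.0001 0.0001 0.9998 | rows 4.9 8.4
(1, array([5.56763e+02, 1.46794e+02, 2.58000e-01]), np.float64(0.649))
(1, array([5.56216e+02, 1.44821e+02, 2.12000e-01]), np.float64(0.965))
```

View pics/seat.png

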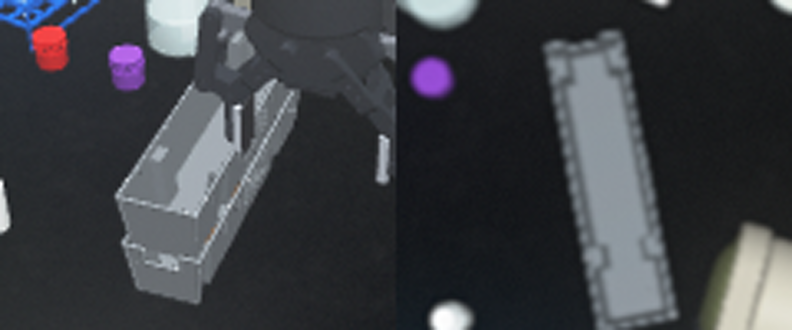

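Tray_b sits level on tray_a with its notch at the far end. Now bottle_2.

Emit:
{"api": "jog_arm", "payload": {"series": "0.05 0.15 0.04 0 0 -0.12 0.2;0.1 0.3 0.04 0 0 -0.24 0.2;0.15 0.45 0.04 0 0 -0.36 0.2;0.1853 0.6203 0.05 0 0 -0.48 0.2;0.1853 0.6203 0.05 0 0 -0.6 0.2;0.1853 0.6203 0.05 0 0 -0.72 0.2;0.1853 0.6203 0.05 0 0 -0.84 0.2;0.1853 0.6203 0.05 0 0 -0.96 0.2;0.1853 0.6203 0.05 0 0 -1 0.2;0.1853 0.6203 0.05 0 0 -1 0.2;0.1853 0.6203 0.05 0 0 -1 0.2;0.1853 0.6203 0.05 0 0 -1 0.2"}}

```text
time_s: 26.75
eef_pos: [574.0, -227.9, 170.3]
ee_rot: [-0.0, 0.625, 0.781, -0.0]
force: [0.0, 0.4, -0.0]
grip_width: 0.602
grip_force: 0.0
```

```bash
python3 -c "
from plan import *
plan([(574,-228,95,.221),(574,-228,30,.221)])"
```

```text
pos [ 574.  -227.9  170.3] phi 0.221 tilt [-0.  0. -1.] q [-0.57  0.58  1.31 -0.    1.25 -0.79] t 26.75 grip 0.602 0.0 F [ 0.   0.4 -0. ]
-0.0002 0.0001 0.1882 -0.0 -0.0 -0.0003 | rows 1.2 0.0
-0.0002 0.0001 0.3507 -0.0 -0.0 -0.0003 | rows 2.2 0.0
```

Emit:
{"api": "jog_arm", "payload": {"series": "0 0 0.1 0 0 0 0.2;0 0 0.2 0 0 0 0.2;0 0 0.28 0 0 0 0.2;0 0 0.33 0 0 0 0.2;0 0 0.35 0 0 0 0.2;0 0 0.35 0 0 0 0.2;0 0 0.35 0 0 0 -0.6;0 0 0.35 0 0 0 -0.6;0 0 0.35 0 0 0 -0.6;0 0 0.35 0 0 0 -0.6;0 0 0.35 0 0 0 -0.6;0 0 0.3 0 0 0 -0.6;0 0 0.2 0 0 0 -0.6;0 0 0.08 0 0 0 -0.6;0 0 -0.05 0 0 0 -0.6;0 0 -0.075 0 0 0 -0.6;0 0 -0.075 0 0 0 -0.6", "grip_force": 25}}

```text
time_s: 28.88
eef_pos: [573.8, -228.1, 201.0]
ee_rot: [0.0, 0.625, 0.781, 0.0]
force: [0.1, 0.2, -0.4]
grip_width: 0.307
grip_force: 24.6
```

```bash
python3 -c "
from plan import *
plan([(605.7,156.3,200,.221)])
S=capture('scene')
save(S,'b2',(160,300,360,560),3)"
```

```text
pos [ 573.8 -228.1  201. ] phi 0.221 tilt [ 0.001 -0.001 -1.   ] q [-0.57  0.55  1.27 -0.    1.32 -0.79] t 28.875 grip 0.307 24.6 F [ 0.1  0.2 -0.4]
0.92 0.2886 0.0022 0.0004 0.0004 0.0001 | rows 6.2 0.0
```

View pics/b2.png

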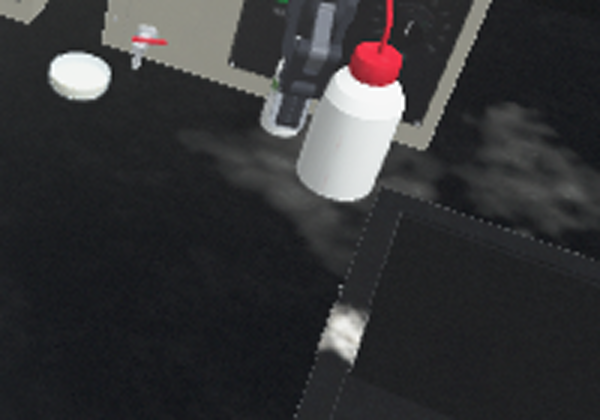

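Bottle_2 is held upright at crop (285,110). Carrying it over to the upper tray.

Emit:
{"api": "jog_arm", "payload": {"series": "0.08 0.025 0 0 0 0 -0.6;0.2 0.063 0 0 0 0 -0.6;0.33 0.104 0 0 0 0 -0.6;0.46 0.145 0 0 0 0 -0.6;0.59 0.185 0 0 0 0 -0.6;0.72 0.226 0 0 0 0 -0.6;0.82 0.257 0 0 0 0 -0.6;0.89 0.28 0 0 0 0 -0.6;0.92 0.2886 0 0 0 0 -0.6;0.92 0.2886 0 0 0 0 -0.6;0.92 0.2886 0 0 0 0 -0.6;0.92 0.2886 0 0 0 0 -0.6"}}

```text
time_s: 30.42
eef_pos: [605.9, 155.2, 200.4]
ee_rot: [0.0, 0.625, 0.78, -0.0]
force: [-0.1, 1.0, -0.2]
grip_width: 0.309
grip_force: 24.7
```

```bash
python3 -c "
from plan import *
plan([(605.7,156.3,100,.221),(605.7,156.3,80,.221)])"
```

```text
pos [605.9 155.2 200.4] phi 0.22 tilt [-0. -0. -1.] q [ 0.06  0.57  1.24 -0.    1.33 -0.16] t 30.425 grip 0.309 24.7 F [-0.1  1.  -0.2]
0.0027 0.0002 0.2509 -0.0001 0.0001 -0.0008 | rows 1.6 0.0
0.0028 0.0002 0.3009 -0.0001 0.0001 -0.0008 | rows 1.9 0.0
```

Emit:
{"api": "jog_arm", "payload": {"series": "0.0028 0 0.1 0 0 0 -0.6;0.0028 0 0.19 0 0 0 -0.6;0.0028 0 0.25 0 0 0 -0.6;0.0028 0 0.28 0 0 0 -0.6;0.0028 0 0.296 0 0 0 -0.6;0.0028 0 0.302 0 0 0 -0.6;0.0028 0 0.302 0 0 0 -0.6;0.0028 0 0.302 0 0 0 -0.1;0.0028 0 0.302 0 0 0 -0.1;0.0028 0 0.302 0 0 0 -0.1;0.0028 0 0.27 0 0 0 -0.1;0.0028 0 0.18 0 0 0 -0.1;0.0028 0 0.06 0 0 0 -0.1;0.0028 0 0 0 0 0 0.2;0.0028 0 0 0 0 0 0.2"}}

```text
time_s: 32.3
eef_pos: [606.2, 157.5, 202.9]
ee_rot: [0.002, 0.625, 0.781, 0.002]
force: [-0.2, 0.5, -0.2]
grip_width: 0.601
grip_force: 0.0
```

```bash
python3 -c "
from plan import *
plan([(434,288,200,.221)])"
```

```text
pos [606.2 157.5 202.9] phi 0.221 tilt [ 0.005  0.    -1.   ] q [ 0.07  0.57  1.24  0.    1.33 -0.15] t 32.3 grip 0.601 0.0 F [-0.2  0.5 -0.2]
0.4128 -0.3484 0.0055 0.0029 0.0004 0.0001 | rows 3.5 0.0
```

Emit:
{"api": "jog_arm", "payload": {"series": "0.2 -0.17 0 0 0 0 0.2;0.415 -0.348 0 0 0 0 0.2;0.415 -0.348 0 0 0 0 0.2;0.415 -0.348 0 0 0 0 0.2;0.415 -0.348 0.1 0 0 0 0.2;0.415 -0.348 0.1 0 0 0 0.2;0.415 -0.348 0.1 0 0 0 0.2;0.415 -0.348 0.1 0 0 0 0.2"}}

```text
time_s: 33.3
eef_pos: [434.0, 288.7, 161.4]
ee_rot: [0.0, 0.625, 0.781, 0.001]
force: [0.1, 0.5, -0.5]
grip_width: 0.599
grip_force: 0.0
```

```bash
python3 -c "
from plan import *
plan([(434,288,30,.221)])
S=capture('scene');T=capture('top')
im=cv2.cvtColor(S['img'],4)[120:245,215:355];b=cv2.cvtColor(T['img'],4)[145:270,225:365]
cv2.imwrite('pics/b2in.png',cv2.resize(np.hstack([im,b]),None,fx=2.8,fy=2.8,interpolation=2))"
```

```text
pos [434.  288.7 161.4] phi 0.221 tilt [ 0.002  0.001 -1.   ] q [0.36 0.39 1.63 0.   1.12 0.14] t 33.3 grip 0.599 0.0 F [ 0.1  0.5 -0.5]
-0.0018 -0.0009 0.3285 0.0011 -0.0002 -0.0003 | rows 2.1 0.0
```

View pics/b2in.png

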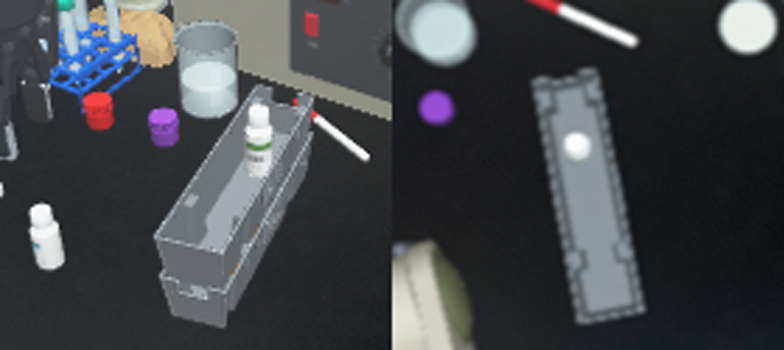

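Bottle_2 stands in the upper tray at (258,140), and the trays are level. Now bottle_1.

Emit:
{"api": "jog_arm", "payload": {"series": "0 0 0.1 0 0 0 0.2;0 0 0.2 0 0 0 0.2;0 0 0.27 0 0 0 0.2;0 0 0.31 0 0 0 0.2;0 0 0.328 0 0 0 0.2;0 0 0.328 0 0 0 0.2;0 0 0.328 0 0 0 -0.6;0 0 0.328 0 0 0 -0.6;0 0 0.328 0 0 0 -0.6;0 0 0.328 0 0 0 -0.6;0 0 0.328 0 0 0 -0.6;0 0 0.28 0 0 0 -0.6;0 0 0.18 0 0 0 -0.6;0 0 0.06 0 0 0 -0.6;0 0 -0.06 0 0 0 -0.6;0 0 -0.1 0 0 0 -0.6;0 0 -0.1 0 0 0 -0.6", "grip_force": 25}}

```text
time_s: 35.52
eef_pos: [433.6, 288.9, 201.4]
ee_rot: [0.001, 0.625, 0.781, 0.001]
force: [0.2, 0.7, -0.5]
grip_width: 0.305
grip_force: 24.9
```

```bash
python3 -c "
from plan import *
plan([(545.2,142.7,200,.221)])"
```

```text
pos [433.6 288.9 201.4] phi 0.221 tilt [ 0.002  0.001 -1.   ] q [0.36 0.35 1.58 0.   1.21 0.14] t 35.525 grip 0.305 24.9 F [ 0.2  0.7 -0.5]
-0.4179 0.192 0.0037 0.0015 -0.0002 0.0001 | rows 2.9 0.0
```

Emit:
{"api": "jog_arm", "payload": {"series": "-0.06 0.028 0 0 0 0 -0.6;-0.16 0.074 0 0 0 0 -0.6;-0.27 0.124 0 0 0 0 -0.6;-0.36 0.165 0 0 0 0 -0.6;-0.418 0.192 0 0 0 0 -0.6;-0.418 0.192 0 0 0 0 -0.6;-0.418 0.192 0 0 0 0 -0.6;-0.418 0.192 0 0 0 0 -0.6;-0.418 0.192 0 0 0 0 -0.6"}}

```text
time_s: 36.65
eef_pos: [544.6, 143.1, 200.4]
ee_rot: [-0.0, 0.624, 0.781, 0.0]
force: [-0.3, 1.4, -0.8]
grip_width: 0.305
grip_force: 24.9
```

```bash
python3 -c "
from plan import *
plan([(545.2,142.7,79.6,.221)])"
```

```text
pos [544.6 143.1 200.4] phi 0.222 tilt [ 0.  0. -1.] q [ 0.05  0.44  1.45  0.    1.25 -0.17] t 36.65 grip 0.305 24.9 F [-0.3  1.4 -0.8]
-0.0014 0.0013 0.302 0.0 -0.0 0.0007 | rows 1.9 0.0
```

Emit:
{"api": "jog_arm", "payload": {"series": "0 0 0.1 0 0 0 -0.6;0 0 0.19 0 0 0 -0.6;0 0 0.25 0 0 0 -0.6;0 0 0.28 0 0 0 -0.6;0 0 0.296 0 0 0 -0.6;0 0 0.302 0 0 0 -0.6;0 0 0.302 0 0 0 -0.6;0 0 0.302 0 0 0 -0.1;0 0 0.302 0 0 0 -0.1;0 0 0.302 0 0 0 -0.1;0 0 0.27 0 0 0 -0.1;0 0 0.18 0 0 0 -0.1;0 0 0.06 0 0 0 -0.1;0 0 0 0 0 0 0.2;-0.2 -0.3 0 0 0 0 0.2;-0.4 -0.35 0 0 0 0 0.2;-0.4 -0.35 0 0 0 0 0.2;-0.4 -0.35 0 0 0 0 0.2;-0.4 -0.35 0 0 0 0 0.2;-0.4 -0.35 0 0 0 0 0.2"}}

```text
time_s: 39.15
eef_pos: [443.7, -43.8, 200.9]
ee_rot: [0.0, 0.625, 0.781, 0.0]
force: [0.0, -0.2, 0.5]
grip_width: 0.601
grip_force: 0.0
```

```bash
python3 -c "
from plan import *
plan([])
S=capture('scene');T=capture('top')
print(fit([T],'tray',557,145.5,.221,46))
im=cv2.cvtColor(S['img'],4)[120:245,215:355];b=cv2.cvtColor(T['img'],4)[145:270,225:365]
cv2.imwrite('pics/end.png',cv2.resize(np.hstack([im,b]),None,fx=2.8,fy=2.8,interpolation=2))"
```

```text
pos [443.7 -43.8 200.9] phi 0.221 tilt [ 0.001 -0.    -1.   ] q [-0.36  0.19  1.8   0.    1.16 -0.58] t 39.15 grip 0.601 0.0 F [ 0.  -0.2  0.5]
(1, array([5.54915e+02, 1.45000e+02, 2.05000e-01]), np.float64(0.855))
```

View pics/end.png

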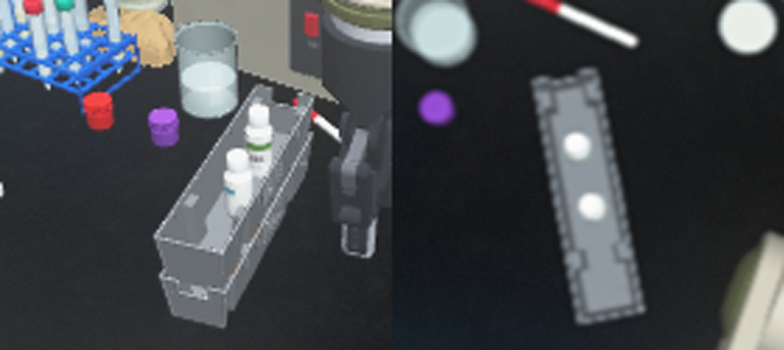

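Both bottles stand upright in the upper tray at (258,140) and (237,180), the stack is level and the arm is clear. Handing in.

```bash
python3 -c "
from rig import finish_job
print(finish_job())"
```

```text
the job is handed in; nothing more can be done
None
```

I handed in the job at about 39 s of the 138 s allowed, without seeing the verdict: three jars upright in the lower tray, the upper tray turned end for end and level on the lugs (46 mm up by the arm's reading), both bottles standing in it, and the petri dish, timer and marker untouched by the arm.

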